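# Pin the dish carousel to its drive

### The arm

A 7-joint arm with a two-finger parallel gripper is mounted at the origin on the work surface. World frame = base frame: x ahead of the robot, y to its left, z up, the work surface at z = 0. Lengths are in m, angles in rad, forces in N, time in s.
With the tool pointing down it reaches from about 0.425 to 0.875 m from the base axis. Payload 4.7 kg.
Tool frame: the origin (TCP) lies midway between the tips of the shut fingers; the grasp point (between the pads) lies 19 mm behind it; z points along the fingers, y is the direction in which the jaws open and shut (so a half turn about z gives the same grasp; the last joint's range is limited). The gripper opens to 87 mm and grips with 3 to 60 N. Pads are 19 mm wide; open, the fingers measure 117 mm over their backs; the gripper's body (75 mm by 190 mm) begins 51 mm behind the grasp point.
Start: joints at [1.292, 0.321, -0.07, 1.45, 0.023, 1.371, -0.057], TCP at [0.188, -0.622, 0.223] pointing down, gripper open.
Joint ranges: [-2.86, 2.86], [-0.3, 2.09], [-1.38, 1.24], [0.06, 2.45], [-1.56, 4.7], [0.09, 2.05], [-2.69, 2.69]. Speed limits (rad/s): [2.57, 2.57, 3.14, 3.14, 3.14, 3.14, 3.14].

### API

Orientations are given as a rotation vector (axis times angle).
In Python, from bench import monitor, eyes, order gives the robot as it stands. The module is installed in compiled form; this text tells all that it offers.
- The arm moves only by the shell command python3 -m pendant 'ROWS' [FORCE]. ROWS is JSON, a list of rows, each a list of 3 entries, a list of its own where there are three numbers: the turn, a rotation vector about the tool's x, y, z in degrees, then the shift along the tool's x, y, z in m, then the gripper command: -1 is fully open, 1 is shut, values between are in proportion. In form: [[[rx, ry, rz], [tx, ty, tz], hand], ...]. A call has 1 to 8 rows; each row shifts and turns the commanded pose from where the row before left it, along the tool's axes as they then stand; what a row does not reach is not made up. A row lasts 1/8 s, in which the tool goes at most 62.5 mm and 10.7 degrees, less where a joint would pass 70% of its speed; a pose out of reach is approached as far as the arm can. A call is refused whole if a number of a shift passes 0.0625 or a number of a turn 10.7, either way. A call with a gripper value outside its range is refused whole. The fingers move at their own pace and stop on an object; FORCE is the grip in N (left out, the last holds). Time passes only in rows, so rows that do not move let the fingers close. It gives the time, the measured TCP pose, the force and the opening at its end, in the units of the state.
- monitor.get_state(): the state, without advancing time (a new reading comes with each control period).
- eyes.get_image(name): name is "scene" or "side" or "wrist"; returns a dict with "color" (480x640x3 uint8, red, green, blue), "range_z" (480x640 float32, m along the optical axis (not along the pixel's ray), 0 where there is no reading), "fx", "fy", "cx", "cy" (pixels), "world_to_cam" (4x4, takes a point from world to camera coordinates). Camera axes: x right, y up, looking along -z (the intrinsics and any distortion apply to the point x, -y, -z); pixel columns grow to the right and rows downward; lengths in m; the calibration is good to about 2 mm. A picture is of the moment at which its call begins.
- order.close_job(): hands the job in, once; it reports no verdict.
The state is a dict: "time": time; "joint_positions": joint angles; "qd": joint speeds; "joint_torque": joint torques, N m; "position": TCP position; "tool_rot": TCP orientation; "ft_force": force on the tool from outside, world axes, zero at the start; "torque": the same for the moment, N m; "grip_width": opening from 0.0 (shut) to 1.0 (fully open).
Only numpy, scipy, OpenCV 4.12 (cv2) and the standard library are available. Lean on these libraries where they do the work, as an engineer would, in place of code of your own. Each camera call takes 0.05 s, during which the arm holds its last target.

### The job

Couple the plate pourer's dish carousel to its drive: take the pin with the tall slim knob out of the stand, put it through the eye in the carousel's hub, and turn the carousel until the pin drops into the hidden hole in the drive plate beneath, then push the pin fully home so that its knob sits on the hub, and let go. Feel for the hole gently, never forcing the pin against the machine, and leave the other things where they are.

Things in the scene. Friction and masses are not known exactly. Their poses are not given: they have to be found in the camera images.
- pin: Drive pin, loose, upright in one of the stand's two sockets: steel shank 10 mm in diameter, 39 mm long, with a tapered foot (6 mm at its end, 3 mm high), under a black fluted round knob 22 mm in diameter and 30 mm tall (about 70 g). Origin at the centre of the foot, z up; knob's underside (shoulder) at z = 39 mm, top at 69 mm. In the stand the shoulder rests on the stand's top.
- pin_shoulder (a point): Centre of the underside of the drive pin's knob, 39 mm above its foot.
- stop_pin: Another pin in the other socket, not wanted and to be left there: shank 10 mm in diameter, 22 mm long, under a flat black knob 36 mm in diameter and only 12 mm tall. Origin at its foot. Either pin may stand in either socket.
- stand: White plastic block, fixed, 58 x 130 x 50 mm high, its long side along its y. Origin at the centre of its underside, z up. Two sockets (12.5 mm in diameter, 44 mm deep) in its top at y = -34 and +34 mm.
- pourer: The plate pourer, fixed: white housing 290 x 220 mm (x from -180 to +110 mm) and 58 mm high; steel column, 46 mm wide and 255 mm high, at x = +60, y = +195 mm, its pouring arm swung away. Origin on the bench below the carousel's turning axis, z up.
- hub_axis (a point): On the carousel's turning axis, level with the hub's top face (101 mm up). Hidden under the hub, 19 mm below its top face, lies the flat drive plate, held fast by its brake. Its one hole, 13 mm in diameter and 22 mm deep, is also 34 mm from this axis, at an angle that differs every time and cannot be seen: 0.5 to 2.5 rad anticlockwise (from above) of where the eye starts.
- eye (a point): Mouth of the eye: a through hole 12 mm in diameter, ringed in dark steel, 34 mm off the axis in the round, flat aluminium hub (92 mm wide, 18 mm thick, the carousel's highest part). On the hub's top face; turns with the carousel. A pin in the eye standing on the drive plate has its shoulder 20 mm above the hub; dropped into both holes, its shoulder rests on the hub.
- carousel (a joint): Angle of the carousel about its vertical axis, rad, anticlockwise from above positive; at 0 the eye lies along the pourer's +x. Six round dish nests reach out to 149 mm, rims 93 mm up. It turns freely either way without stops, with a little friction (0.08 N m, some 2 to 3 N at the eye), and stays where it is left. A pin in the eye can serve as the crank to turn it.
- dish_a: Bystander: closed dish, 90 mm in diameter, 15.5 mm high, origin under its centre.
- dish_b: Bystander: another such dish.
- dish_c: Bystander: another such dish, stacked on dish_a.
- media_bottle: Bystander: glass bottle, 68 mm in diameter, 150 mm high, origin under its centre.
- jar: Bystander: small jar, 60 mm in diameter, 75 mm high, origin under its centre.
- forceps: Bystander: steel forceps 125 mm long, lying flat, origin under their middle.
Not all that is in view belongs to the job. What is shaped like the stand but green or red is not meant.

How it is judged:
By the outcome, as a careful person would: the job done as asked, in the order asked, and still so for the second after the job is handed in, with the robot touching nothing.
It also fails if it takes over 64 s, if anything falls off the work surface, if the arm or the gripper's body presses on something with over 40 N, if the wrist force passes 120 N, or if a joint passes its speed limit or range.

## Working session

There is one attempt and no reset: what is moved stays moved. The work goes in short steps, Python scripts to look and compute and a shell command to move; the robot and the scene stay as the last step left them, time stands still between calls to the robot, and variables do not carry over. Pictures are saved under pics/ and viewed, and the job is handed in when it is done.

```bash
mkdir -p pics; ls
cat > h.py <<'E'
from bench import monitor, eyes, order
import numpy as np, cv2
def shot(n,f):
    d=eyes.get_image(n); cv2.imwrite('pics/'+f+'.png',d['color'][:,:,::-1]); np.savez('pics/'+f+'.npz',**d); return d
def load(f): return dict(np.load('pics/'+f+'.npz',allow_pickle=True))
def ray(d,u,v):
    W=np.array(d['world_to_cam']); R=W[:3,:3]; t=W[:3,3]; o=-R.T@t
    r=R.T@np.array([(u-d['cx'])/d['fx'],-(v-d['cy'])/d['fy'],-1.0]); return o,r
def plane(d,u,v,z):
    o,r=ray(d,u,v); return o+r*(z-o[2])/r[2]
def pts(d,u,v):
    o,r=ray(d,u,v); return o+r*d['range_z'][int(v),int(u)]
def cloud(d):
    v,u=np.mgrid[0:480,0:640]; W=np.array(d['world_to_cam']);R=W[:3,:3];t=W[:3,3]
    z=d['range_z']; c=np.stack([(u-d['cx'])/d['fx']*z,-(v-d['cy'])/d['fy']*z,-z],-1)
    return (c-t)@R
def proj(d,p):
    W=np.array(d['world_to_cam']); c=W[:3,:3]@np.array(p)+W[:3,3]
    return d['cx']+d['fx']*c[0]/-c[2], d['cy']-d['fy']*c[1]/-c[2]
E
python3 - <<'E'
from h import *
for n in ('scene','side','wrist'):
    d=shot(n,n+'0'); print(n,{k:np.round(v,3) for k,v in d.items() if k not in('color','range_z')}, list(d))
print(monitor.get_state())
E
```

```text
pics
scene {'fx': np.float64(598.972), 'fy': np.float64(598.972), 'cx': np.float64(321.765), 'cy': np.float64(242.421), 'world_to_cam': array([[ 0.016,  1.   ,  0.008,  0.122],
       [-0.848,  0.009,  0.531,  0.371],
       [ 0.531, -0.015,  0.848, -1.719],
       [ 0.   ,  0.   ,  0.   ,  1.   ]])} ['color', 'range_z', 'fx', 'fy', 'cx', 'cy', 'world_to_cam']
side {'fx': np.float64(552.026), 'fy': np.float64(552.026), 'cx': np.float64(323.328), 'cy': np.float64(241.645), 'world_to_cam': array([[ 0.998, -0.059, -0.013, -0.486],
       [ 0.049,  0.668,  0.743,  0.004],
       [-0.036, -0.742,  0.67 , -1.329],
       [ 0.   ,  0.   ,  0.   ,  1.   ]])} ['color', 'range_z', 'fx', 'fy', 'cx', 'cy', 'world_to_cam']
wrist {'fx': np.float64(355.153), 'fy': np.float64(355.153), 'cx': np.float64(317.353), 'cy': np.float64(234.789), 'world_to_cam': array([[ 0.288, -0.958, -0.002, -0.648],
       [ 0.925,  0.279, -0.257,  0.031],
       [ 0.246,  0.072,  0.967, -0.39 ],
       [ 0.   ,  0.   ,  0.   ,  1.   ]])} ['color', 'range_z', 'fx', 'fy', 'cx', 'cy', 'world_to_cam']
{'time': 0.15, 'joint_positions': array([ 1.29211933,  0.32169797, -0.0700748 ,  1.45140261,  0.02261172,
        1.3707888 , -0.0568989 ]), 'qd': array([ 0.00082646, -0.001945  , -0.00014604, -0.00375386,  0.00073928,
        0.00093019, -0.00095862]), 'joint_torque': array([ 1.94798690e-04, -4.91798115e+01, -4.04395619e-01, -3.12878430e+01,
       -6.39554439e-02,  4.04916855e-02,  1.05312379e-04]), 'position': array([ 0.18742245, -0.62195462,  0.22167936]), 'tool_rot': array([-3.10652640e+00, -4.58065676e-01,  5.00734446e-04]), 'ft_force': array([-0.65476172, -0.39750093, -1.17170708]), 'torque': array([-0.00496906, -0.03358787,  0.02092943]), 'grip_width': 0.999368787368426}
```

View pics/scene0.png

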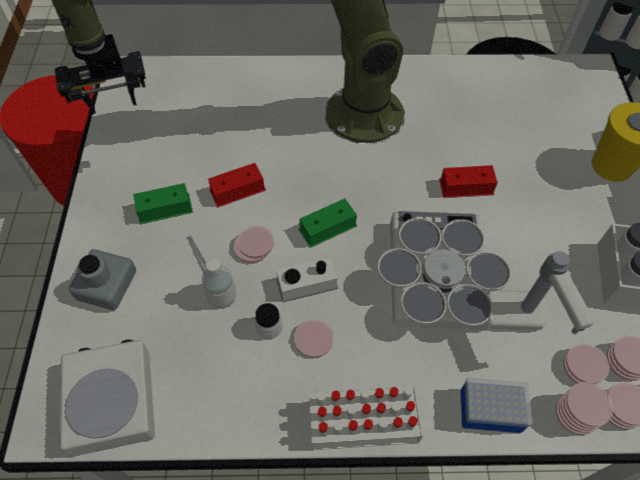

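View pics/side0.png

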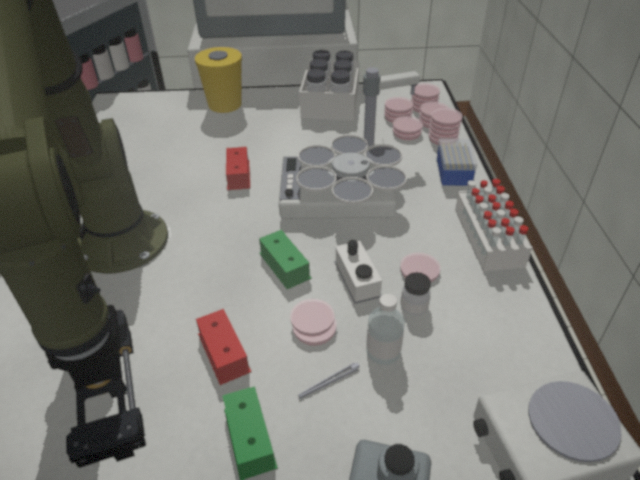

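View pics/wrist0.png

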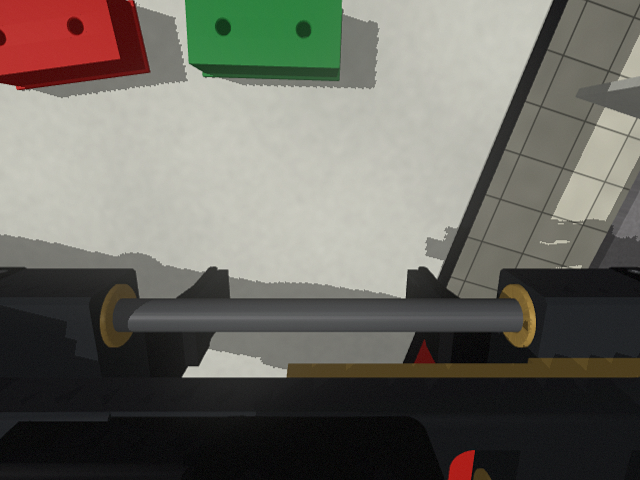

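The white stand is at scene (306,282), with candidates at (292,276) and (321,267). Its side-view knobs are at (363,271) and (352,247). The hub is at scene (445,267). Enlarging these to confirm.

Run:
```python
from h import *
d=load('scene0'); s=load('side0')
a=cv2.resize(d['color'][240:310,255:355],(400,280),interpolation=cv2.INTER_CUBIC)
b=cv2.resize(s['color'][230:310,330:430],(400,320),interpolation=cv2.INTER_CUBIC)
c=cv2.resize(d['color'][235:300,405:490],(400,306),interpolation=cv2.INTER_CUBIC)
e=cv2.resize(s['color'][140:185,315:390],(400,240),interpolation=cv2.INTER_CUBIC)
im=np.zeros((600,800,3),np.uint8); im[:280,:400]=a; im[280:600,:400]=b; im[:306,400:]=c[:, :400]; im[320:560,400:]=e
cv2.imwrite('pics/crop1.png',im[:,:,::-1])
C=cloud(d)
for u,v in [(292,272),(321,265),(306,278),(445,258),(445,280),(438,275)]: print(u,v,np.round(C[v,u],4))
```

```text
292 272 [ 0.5551 -0.1996  0.0629]
321 265 [ 0.548  -0.1334  0.0812]
306 278 [ 0.5645 -0.1678  0.0509]
445 258 [0.5426 0.1463 0.0981]
445 280 [ 1.225  -0.1512  1.2593]
438 275 [0.5871 0.1248 0.0998]
```

View pics/crop1.png

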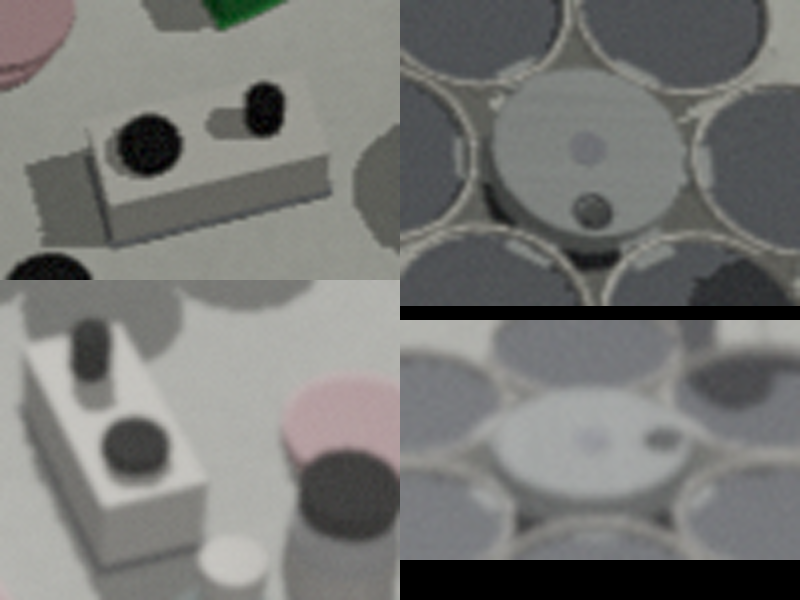

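The slim tall knob is at scene (321,267) / side (352,247): it is taller than it is wide. The flat, broad one at (292,276) is the stop pin. The eye is at scene (446,280), on the far side of the hub.

```bash
cat > m.py <<'E'
from h import *
def knob(d,x0,y0,x1,y1,z=0.065,th=60):
    m=(d['color'][y0:y1,x0:x1].max(2)<th).astype(np.uint8)
    n,l,st,c=cv2.connectedComponentsWithStats(m); i=1+np.argmax(st[1:,4])
    u,v=c[i]+[x0,y0]; return u,v,st[i],plane(d,u,v,z)
E
python3 - <<'E'
from m import *
d=load('scene0'); s=load('side0')
print(knob(d,311,255,332,277)); print(knob(s,343,237,361,256,th=75))
print('stop',knob(d,280,264,303,286,.056))
for n,D,ce,ey in (('sc',d,(445,266.9),(445.8,279.8)),('si',s,(315+(593-400)/5.333,140+(440-320)/5.333),(315+(663-400)/5.333,140+(438-320)/5.333))):
    print(n,plane(D,*ce,.101),plane(D,*ey,.101))
# stand top
for n,D,box in(('sc',d,(265,355,250,310)),('si',s,(325,390,235,310))):
    C=cloud(D)[box[2]:box[3],box[0]:box[1]]
    m=(abs(C[...,2]-.05)<.004)
    P=C[m][:,:2].astype(np.float32); r=cv2.minAreaRect(P*1000); print(n,'stand',r,P.shape)
# hub
C=cloud(d); m=(abs(C[...,2]-.101)<.004)&(np.hypot(C[...,0]-.556,C[...,1]-.145)<.052)
P=C[m][:,:2].astype(np.float32)*1000; print(cv2.minEnclosingCircle(P),P.mean(0),m.sum())
E
```

```text
(np.float64(320.6355140186916), np.float64(267.1588785046729), array([  5,   6,  10,  13, 107], dtype=int32), array([ 0.54431913, -0.13403588,  0.065     ]))
(np.float64(352.25773195876286), np.float64(247.29896907216494), array([ 6,  4,  8, 14, 97], dtype=int32), array([ 0.5427295 , -0.13654728,  0.065     ]))
stop (np.float64(291.8813559322034), np.float64(275.91525423728814), array([  4,   5,  16,  15, 177], dtype=int32), array([ 0.56148816, -0.20006745,  0.056     ]))
sc [0.56734512 0.14262597 0.101     ] [0.59996718 0.14030341 0.101     ]
si [0.56620869 0.13691691 0.101     ] [0.59912901 0.13601053 0.101     ]
sc stand ((552.9367065429688, -167.18267822265625), (61.211891174316406, 130.1021270751953), 14.92452335357666) (845, 2)
si stand ((552.0051879882812, -168.06109619140625), (59.714962005615234, 133.44139099121094), 14.44117259979248) (801, 2)
((559.0730590820312, 144.1466522216797), 49.520751953125) [564.4037 141.9392] 937
```

```bash
cat > go.py <<'E'
from h import *
from scipy.spatial.transform import Rotation as Ro
import sys
def info(tx=None,ty=None,tz=None,jaw=None):
    s=monitor.get_state(); p=np.array(s['position']); R=Ro.from_rotvec(s['tool_rot']).as_matrix()
    print('t',round(s['time'],3),'p',np.round(p,4),'F',np.round(s['ft_force'],2),'M',np.round(s['torque'],2),'g',round(s['grip_width'],3),'tz',np.round(R[:,2],4),'ty',np.round(R[:,1],3),'q',np.round(s['joint_positions'],2))
    if tx is not None:
        dw=np.array([tx,ty,tz])-p; print('tool shift',np.round(R.T@dw,4))
    if jaw is not None:
        a=np.degrees(np.arctan2(R[1,1],R[0,1])); 
        for t in (jaw,jaw+180,jaw-180):
            # tool z down: turning +rz about tool z lowers world yaw
            print('rz',round(-((t-a+180)%360-180),2))
    return s,R
if __name__=='__main__': info(*[float(x) for x in sys.argv[1:]])
E
python3 go.py 0.5437 -0.135 0.2 14.5
```

```text
t 0.15 p [ 0.1874 -0.622   0.2217] F [-0.65 -0.4  -1.17] M [-0.   -0.03  0.02] g 0.999 tz [-5.0e-04  1.4e-03 -1.0e+00] ty [ 0.289 -0.957 -0.002] q [ 1.29  0.32 -0.07  1.45  0.02  1.37 -0.06]
tool shift [ 0.4817 -0.3634  0.0222]
rz -87.72
rz 92.28
rz 92.28
```

```bash
python3 -m pendant '[[[0,0,0],[0.0483,-0.0364,0],-1],[[0,0,0],[0.0483,-0.0364,0],-1],[[0,0,0],[0.0483,-0.0364,0],-1],[[0,0,0],[0.0483,-0.0364,0],-1],[[0,0,0],[0.0483,-0.0364,0],-1],[[0,0,0],[0.0483,-0.0364,0],-1],[[0,0,0],[0.0483,-0.0364,0],-1],[[0,0,0],[0.0483,-0.0364,0],-1]]'; python3 -m pendant '[[[0,0,-10.5],[0,0,0],-1],[[0,0,-10.5],[0,0,0],-1],[[0,0,-10.5],[0,0,0],-1],[[0,0,-10.5],[0,0,0],-1],[[0,0,-10.5],[0,0,0],-1],[[0,0,-10.5],[0,0,0],-1],[[0,0,-10.5],[0,0,0],-1],[[0,0,-10.5],[0,0,0],-1]]';python3 go.py 0.5437 -0.135 0.15 14.5
python3 -c "
from h import *
shot('wrist','w1')"
```

```text
time: 1.15
position: [0.4742, -0.2304, 0.2225]
tool_rot: [3.107, 0.458, 0.0]
ft_force: [0.7, -1.2, -0.0]
grip_width: 1.001
time: 2.15
position: [0.4733, -0.2319, 0.2222]
tool_rot: [-1.995, -2.426, 0.0]
ft_force: [-0.1, 0.5, -1.2]
grip_width: 1.004
t 2.15 p [ 0.4733 -0.2319  0.2222] F [-0.11  0.46 -1.23] M [-0.   -0.11  0.  ] g 1.004 tz [-5.e-04  2.e-04 -1.e+00] ty [ 0.981  0.193 -0.   ] q [ 0.87  0.09 -0.49  1.74  0.04  1.33  0.57]
tool shift [0.0815 0.0879 0.0722]
rz -3.37
rz 176.63
rz 176.63
```

View pics/w1.png

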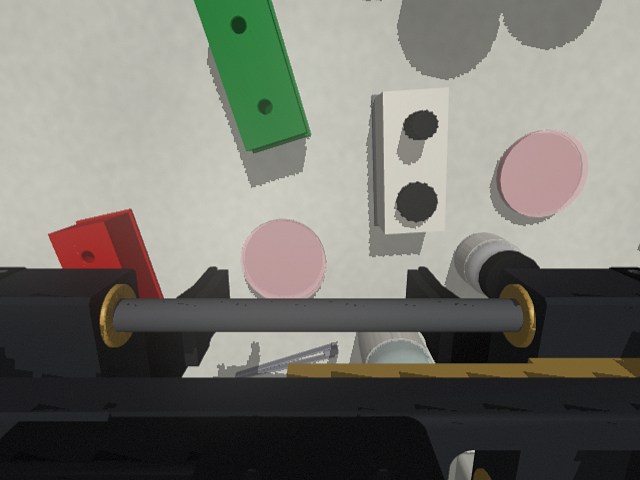

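The wrist view shows the slim knob at (421,125) at the far socket and the flat one at (416,202).

```bash
python3 - <<'E'
from m import *
d=load('w1')
print(knob(d,402,105,442,145)); print(knob(d,392,178,442,225,z=.056))
E
python3 -m pendant '[[[0,0,-3],[0.027,0.0293,0],-1],[[0,0,0],[0.027,0.0293,0],-1],[[0,0,0],[0.027,0.0293,0],-1],[[0,0,0],[0,0,0.03],-1],[[0,0,0],[0,0,0.03],-1],[[0,0,0],[0,0,0],-1]]' 15; python3 go.py 0.5437 -0.135 0.055 14.5
```

```text
(np.float64(419.4415274463007), np.float64(126.3365155131265), array([  2,   6,  34,  29, 419], dtype=int32), array([ 0.5429024 , -0.13415069,  0.065     ]))
(np.float64(416.8306930693069), np.float64(202.87128712871288), array([   4,    5,   41,   39, 1010], dtype=int32), array([ 0.56095112, -0.19988551,  0.056     ]))
time: 2.95
position: [0.5393, -0.1332, 0.1601]
tool_rot: [-1.938, -2.466, 0.003]
ft_force: [-0.2, -0.3, 0.0]
grip_width: 0.999
t 2.95 p [ 0.5393 -0.1332  0.1601] F [-0.16 -0.29  0.04] M [ 0.08 -0.15  0.01] g 0.999 tz [-0.0051  0.0016 -1.    ] ty [ 0.972  0.236 -0.005] q [ 0.71  0.21 -0.58  1.75  0.12  1.22  0.34]
tool shift [-0.003   0.0043  0.1051]
rz -0.83
rz 179.17
rz 179.17
```

```bash
python3 -m pendant '[[[0,0,0],[0,0.004,0.03],-1],[[0,0,0],[-0.0015,0,0.03],-1],[[0,0,0],[0,0,0],-1],[[0,0,0],[0,0,0],-1]]'; python3 go.py 0.5433 -0.1345 0.055 14.5
python3 -c "
from h import *
shot('wrist','w2');shot('scene','s2')"
```

```text
time: 3.45
position: [0.5467, -0.1344, 0.1044]
tool_rot: [1.939, 2.469, 0.001]
ft_force: [-0.2, 0.9, 0.5]
grip_width: 0.998
t 3.45 p [ 0.5467 -0.1344  0.1044] F [-0.18  0.92  0.45] M [-0.05 -0.1   0.01] g 0.998 tz [ 2.3e-03 -7.0e-04 -1.0e+00] ty [0.971 0.237 0.002] q [ 0.7   0.27 -0.58  1.8   0.17  1.11  0.3 ]
tool shift [ 0.0007 -0.0034  0.0494]
rz -0.77
rz 179.23
rz 179.23
```

View pics/w2.png

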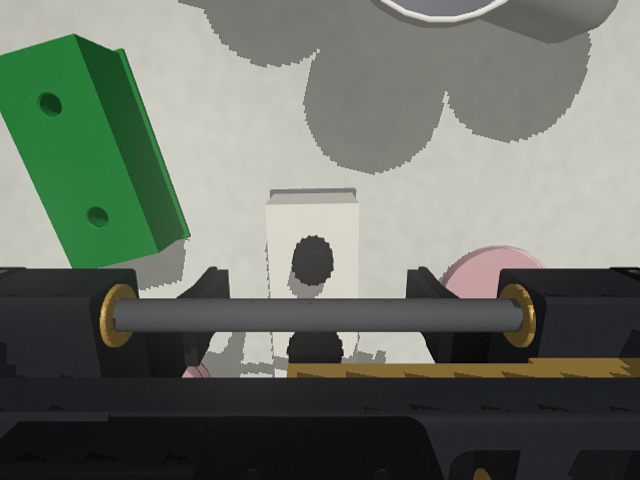

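The slim knob at (313,261) is nearly midway between the fingers.

```bash
python3 - <<'E'
from m import *
d=load('w2'); print(knob(d,285,235,340,285))
d=load('s2'); print(knob(d,311,255,332,277))
E
python3 -m pendant '[[[0,0,-0.8],[0,0,0],-1],[[0,0,0],[0,0,0],-1]]'; python3 go.py 0.5433 -0.1345 0.055 14.5
```

```text
(np.float64(313.7852760736196), np.float64(279.2638036809816), array([ 14,  38,  31,  12, 163], dtype=int32), array([ 0.5467527 , -0.14527987,  0.065     ]))
(np.float64(321.5151515151515), np.float64(266.42171717171715), array([  0,   0,  21,  22, 396], dtype=int32), array([ 0.54239663, -0.13198844,  0.065     ]))
time: 3.8
position: [0.5458, -0.1342, 0.1032]
tool_rot: [1.921, 2.485, 0.0]
ft_force: [0.0, -0.2, -0.3]
grip_width: 0.996
t 3.8 p [ 0.5458 -0.1342  0.1032] F [ 0.01 -0.15 -0.31] M [-0.05 -0.14  0.04] g 0.996 tz [ 8.e-04 -5.e-04 -1.e+00] ty [0.968 0.252 0.001] q [ 0.7   0.28 -0.58  1.8   0.17  1.11  0.32]
tool shift [ 0.0004 -0.0025  0.0482]
rz 0.08
rz -179.92
rz -179.92
```

Run:
```python
from m import *
d=load('w2')
for t in (70,80,90): print(t,knob(d,285,232,340,292,th=t))
# top-face only: centre (313,261)
print(plane(d,313,261,.0725), plane(d,313,258,.08))
```

```text
70 (np.float64(312.14230769230767), np.float64(260.68333333333334), array([   7,    4,   41,   50, 1560], dtype=int32), array([ 0.54301562, -0.13396503,  0.065     ]))
80 (np.float64(312.1604782882316), np.float64(260.7105097545626), array([   7,    4,   41,   50, 1589], dtype=int32), array([ 0.54303015, -0.13397912,  0.065     ]))
90 (np.float64(312.21619937694703), np.float64(260.7102803738318), array([   7,    4,   41,   50, 1605], dtype=int32), array([ 0.54306245, -0.13397112,  0.065     ]))
[ 0.54302364 -0.13149153  0.0725    ] [ 0.54207904 -0.12724713  0.08      ]
```

```bash
python3 -m pendant '[[[0,0,0],[0,-0.0027,0.025],-1],[[0,0,0],[0,0,0.024],-1],[[0,0,0],[0,0,0],-1],[[0,0,0],[0,0,0],-1]]'; python3 go.py 0.5431 -0.134 0.054 14.5
```

```text
time: 4.3
position: [0.5436, -0.1348, 0.0545]
tool_rot: [1.921, 2.485, 0.001]
ft_force: [-0.3, 0.2, 0.7]
grip_width: 0.999
t 4.3 p [ 0.5436 -0.1348  0.0545] F [-0.25  0.23  0.65] M [-0.04 -0.12 -0.04] g 0.999 tz [ 1.2e-03 -3.0e-04 -1.0e+00] ty [0.968 0.252 0.001] q [ 0.68  0.33 -0.56  1.85  0.2   1.02  0.29]
tool shift [ 0.0009 -0.0003  0.0005]
rz 0.08
rz -179.92
rz -179.92
```

```bash
python3 -m pendant '[[[0,0,0],[0,0,0],0.3],[[0,0,0],[0,0,0],0.6],[[0,0,0],[0,0,0],1],[[0,0,0],[0,0,0],1],[[0,0,0],[0,0,0],1],[[0,0,0],[0,0,0],1]]' 20; python3 go.py
python3 -c "
from h import *
shot('wrist','w3')"
```

```text
time: 5.05
position: [0.5429, -0.1348, 0.0535]
tool_rot: [-1.922, -2.485, 0.0]
ft_force: [0.3, -0.1, 0.0]
grip_width: 0.402
t 5.05 p [ 0.5429 -0.1348  0.0535] F [ 0.34 -0.14  0.02] M [ 0.04 -0.14 -0.  ] g 0.402 tz [-1.e-04 -0.e+00 -1.e+00] ty [ 0.968  0.252 -0.   ] q [ 0.68  0.33 -0.56  1.85  0.2   1.02  0.29]
```

View pics/w3.png

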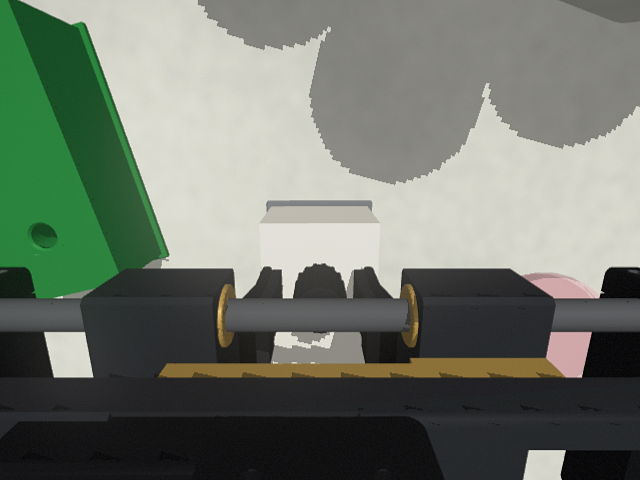

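Fingers are still closing around the knob at (319,300); give it more time.

```bash
python3 -m pendant '[[[0,0,0],[0,0,0],1],[[0,0,0],[0,0,0],1],[[0,0,0],[0,0,0],1],[[0,0,0],[0,0,0],1]]' 25; python3 go.py
```

```text
time: 5.6
position: [0.543, -0.1348, 0.0535]
tool_rot: [1.922, 2.485, 0.0]
ft_force: [0.3, 0.3, -0.6]
grip_width: 0.243
t 5.6 p [ 0.543  -0.1348  0.0535] F [ 0.33  0.29 -0.56] M [-0.01 -0.12  0.01] g 0.243 tz [ 1.e-04 -0.e+00 -1.e+00] ty [0.968 0.252 0.   ] q [ 0.68  0.33 -0.56  1.85  0.2   1.02  0.29]
```

```bash
python3 -m pendant '[[[0,0,0],[0,0,-0.02],1],[[0,0,0],[0,0,-0.04],1],[[0,0,0],[0,0,-0.04],1],[[0,0,0],[0,0,-0.04],1],[[0,0,0],[0,0,0],1],[[0,0,0],[0,0,0],1]]'; python3 go.py 0.575 0.02 0.19
python3 -c "
from h import *
shot('scene','s3')
d=shot('side','si3'); shot('wrist','w4')
a=d['color'][180:300,290:450];cv2.imwrite('pics/c3.png',cv2.resize(a,(800,600))[:,:,::-1])"
```

```text
time: 6.35
position: [0.5423, -0.1348, 0.1937]
tool_rot: [-1.921, -2.485, 0.001]
ft_force: [-0.3, 0.8, -1.7]
grip_width: 0.24
t 6.35 p [ 0.5423 -0.1348  0.1937] F [-0.35  0.79 -1.66] M [-0.01 -0.12  0.01] g 0.24 tz [-8.e-04 -4.e-04 -1.e+00] ty [ 0.968  0.252 -0.001] q [ 0.72  0.19 -0.59  1.7   0.11  1.28  0.36]
tool shift [0.1416 0.0706 0.0036]
```

View pics/c3.png

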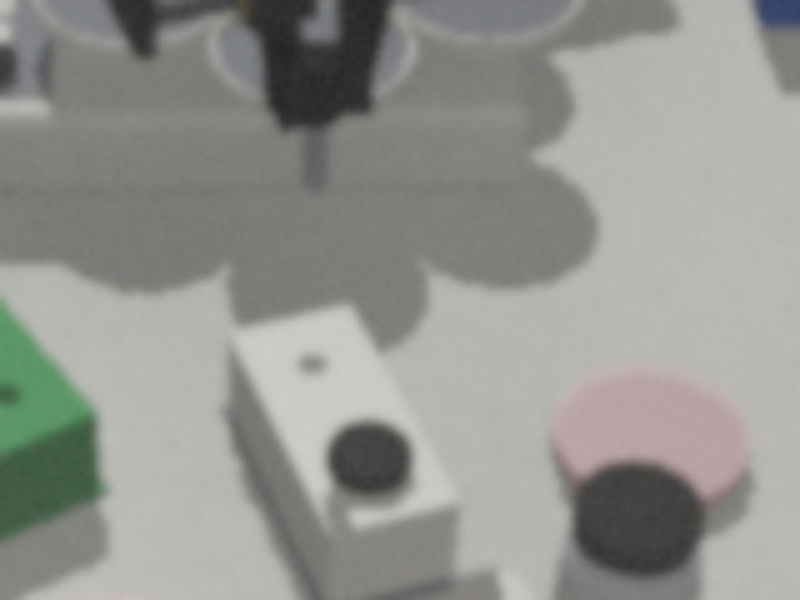

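View pics/w4.png

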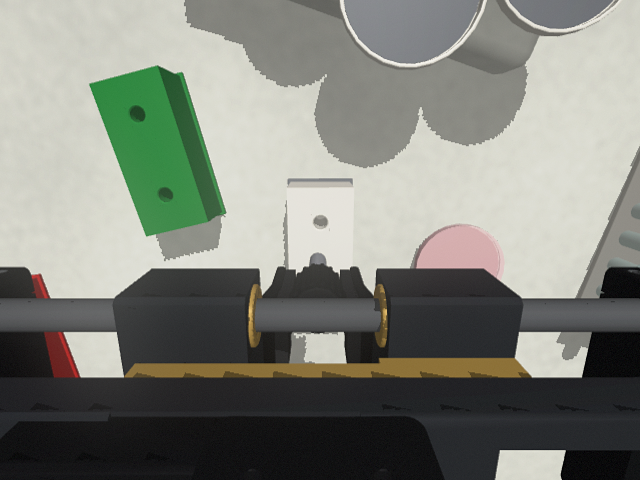

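The pin came out upright in the fingers (side crop, shank at ~(315,160)). The stop pin is still in place and the near socket is empty.

```bash
python3 -m pendant '[[[0,0,0],[0.0472,0.0235,0],1],[[0,0,0],[0.0472,0.0235,0],1],[[0,0,0],[0.0472,0.0235,0],1],[[0,0,0],[0,0,0],1],[[0,0,0],[0,0,0],1]]'; python3 go.py 0.5995 0.1385 0.16
python3 -c "
from h import *
shot('wrist','w5')"
```

```text
time: 7.12
position: [0.5749, 0.0194, 0.1925]
tool_rot: [-1.921, -2.485, 0.003]
ft_force: [0.3, -0.9, -1.2]
grip_width: 0.245
t 7.125 p [0.5749 0.0194 0.1925] F [ 0.33 -0.89 -1.23] M [ 0.   -0.11 -0.02] g 0.245 tz [-2.e-03 -6.e-04 -1.e+00] ty [ 0.968  0.252 -0.002] q [ 0.51  0.24 -0.69  1.66  0.16  1.3   0.05]
tool shift [0.1091 0.0538 0.0324]
```

View pics/w5.png

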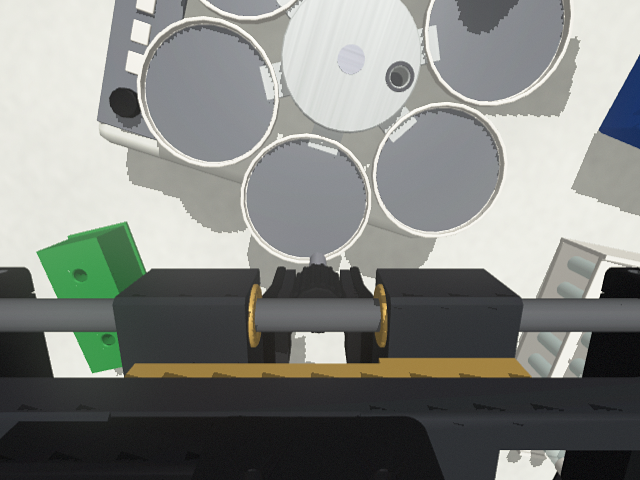

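The wrist view shows the hub boss at (350,60), the eye ring at (400,76) and the pin's foot at (318,258).

Run:
```python
from m import *
d=load('w5'); g=cv2.cvtColor(d['color'],cv2.COLOR_RGB2GRAY)
# eye ring
x0,y0=380,56; m=(g[y0:y0+40,x0:x0+40]<120).astype(np.uint8)
cs,_=cv2.findContours(m,cv2.RETR_EXTERNAL,cv2.CHAIN_APPROX_NONE); c=max(cs,key=cv2.contourArea); e=cv2.fitEllipse(c); print(e)
eu=np.array(e[0])+[x0,y0]; print('eye',eu,plane(d,*eu,.101))
# hub outline by depth
C=cloud(d); mm=((C[...,2]>.098)&(C[...,2]<.106)).astype(np.uint8); mm[200:]=0
n,l,st,ce=cv2.connectedComponentsWithStats(mm)
for i in range(1,n):
  if st[i,4]>500: print(st[i],ce[i])
i=1+np.argmax(st[1:,4]); P=C[l==i][:,:2].astype(np.float32)*1000; print(cv2.minEnclosingCircle(P))
print('boss',plane(d,350,60,.101), C[60,350],C[110,340])
s=monitor.get_state()
from scipy.spatial.transform import Rotation as Ro
R=Ro.from_rotvec(s['tool_rot']).as_matrix(); p=s['position']
for k in(.0425,.0395): print('foot pred',proj(d,p+R@[0,0,k]))
a=g[225:285,280:360]; im=np.hstack([cv2.resize(a,(480,360),interpolation=cv2.INTER_CUBIC),cv2.resize(g[46:106,360:440],(480,360))])[:, :]
cv2.imwrite('pics/c5.png',cv2.resize(im,(800,300)))
```

```text
((19.38849449157715, 20.32496452331543), (26.77802848815918, 29.535558700561523), 22.541015625)
eye [399.38849449  76.32496452] [0.59860519 0.14086112 0.101     ]
[  281     0   140   133 15158] [349.83546642  60.82695606]
((564.9157104492188, 143.05496215820312), 46.06436538696289)
boss [0.56440184 0.14216076 0.101     ] [0.56443599 0.14241679 0.09980935] [0.56640086 0.11093012 0.09935316]
foot pred (np.float64(317.767536080891), np.float64(262.7165875786967))
foot pred (np.float64(317.7716073918136), np.float64(264.37906937917995))
```

View pics/c5.png

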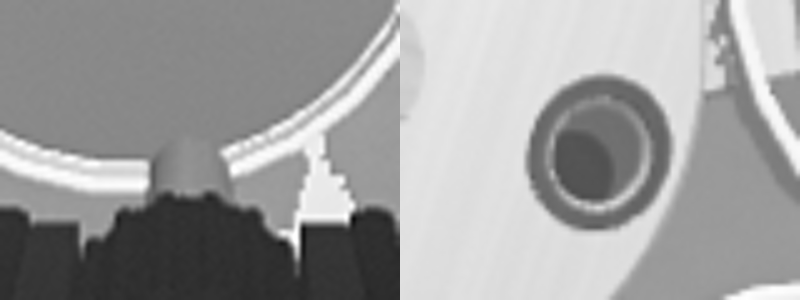

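Run:
```python
from m import *
d=load('w5')
s=monitor.get_state()
from scipy.spatial.transform import Rotation as Ro
R=Ro.from_rotvec(s['tool_rot']).as_matrix(); p=s['position']; print(R)
for o in([.011,0,.0035],[.005,0,.0395],[.003,0,.0425],[.0,0,.0425]): print('pred',o,proj(d,p+R@o))
W=np.array(d['world_to_cam']); print('cam in tool',R.T@(-W[:3,:3].T@W[:3,3]-p))
z=shot('scene','s6'); c=z['color']; 
for o in([0,0,.0035],[0,0,.0425]): print('scene',proj(z,p+R@o))
z2=shot('side','si6')
for o in([0,0,.0035],[0,0,.0425]): print('side',proj(z2,p+R@o))
u,v=map(int,proj(z,p)); a=c[v-30:v+45,u-50:u+50]; print(u-50,v-30)
u,v=map(int,proj(z2,p)); b=z2['color'][v-30:v+45,u-50:u+50]; print(u-50,v-30)
cv2.imwrite('pics/c6.png',np.hstack([cv2.resize(a,(400,300),interpolation=cv2.INTER_CUBIC),cv2.resize(b,(400,300),interpolation=cv2.INTER_CUBIC)])[:,:,::-1])
```

```text
[[-2.50165272e-01  9.68201512e-01 -1.78016734e-03]
 [ 9.68203073e-01  2.50164106e-01 -8.53790762e-04]
 [-3.81307536e-04 -1.93715229e-03 -9.99998051e-01]]
pred [0.011, 0, 0.0035] (np.float64(317.87031351591014), np.float64(267.8454206710628))
pred [0.005, 0, 0.0395] (np.float64(317.7861145533771), np.float64(256.436445481877))
pred [0.003, 0, 0.0425] (np.float64(317.77608756667934), np.float64(258.02077351517454))
pred [0.0, 0, 0.0425] (np.float64(317.767536080891), np.float64(262.7165875786967))
cam in tool [ 0.07152101 -0.00028909 -0.16154433]
scene (np.float64(393.99038685654693), np.float64(249.80103464220528))
scene (np.float64(391.9805486573064), np.float64(259.21304055216837))
side (np.float64(361.07019742975154), np.float64(159.05004711695778))
side (np.float64(360.4754098643934), np.float64(173.43492396537988))
344 218
311 127
```

View pics/c6.png

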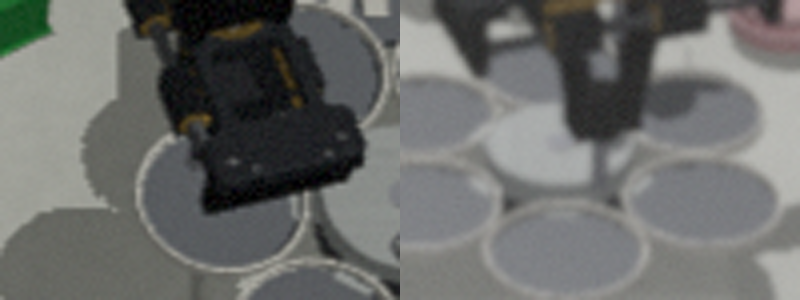

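```bash
python3 go.py 0.5993 0.1383 0.152; python3 -m pendant '[[[0,0,0],[0.0545,0.0268,0],1],[[0,0,0],[0.0545,0.0268,0],1],[[0,0,0],[0,0,0.02],1],[[0,0,0],[0,0,0.02],1],[[0,0,0],[0,0,0],1],[[0,0,0],[0,0,0],1]]'; python3 go.py 0.5993 0.1383 0.152
python3 -c "
from h import *
shot('wrist','w7')
d=shot('side','si7'); cv2.imwrite('pics/c7.png',cv2.resize(d['color'][120:200,300:407],(800,600),interpolation=cv2.INTER_CUBIC)[:,:,::-1])"
```

```text
t 7.275 p [0.5752 0.018  0.193 ] F [ 0.38  0.35 -0.49] M [ 0.   -0.11  0.01] g 0.245 tz [-1.1e-03 -7.0e-04 -1.0e+00] ty [ 0.969  0.249 -0.001] q [ 0.52  0.24 -0.69  1.66  0.16  1.3   0.05]
tool shift [0.1106 0.0533 0.0409]
time: 8.02
position: [0.6003, 0.1371, 0.1536]
tool_rot: [1.925, 2.482, -0.001]
ft_force: [0.2, -0.4, -0.7]
grip_width: 0.247
t 8.025 p [0.6003 0.1371 0.1536] F [ 0.24 -0.37 -0.75] M [ 0.03 -0.11 -0.01] g 0.247 tz [ 1.e-04 -7.e-04 -1.e+00] ty [ 0.969  0.249 -0.   ] q [ 0.31  0.38 -0.72  1.61  0.26  1.25 -0.2 ]
tool shift [ 0.0014 -0.0007  0.0016]
```

View pics/w7.png

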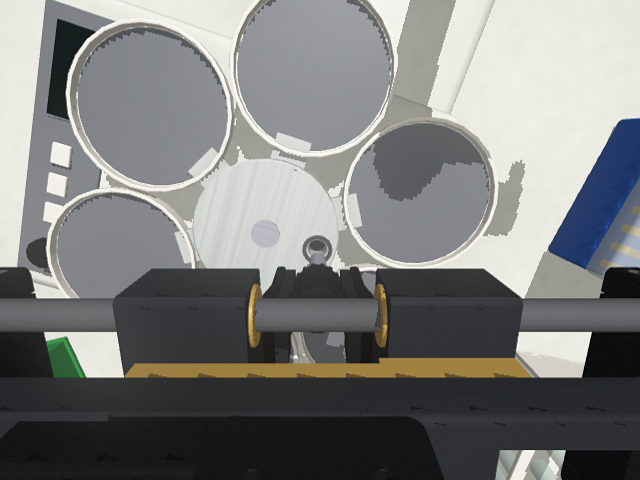

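View pics/c7.png

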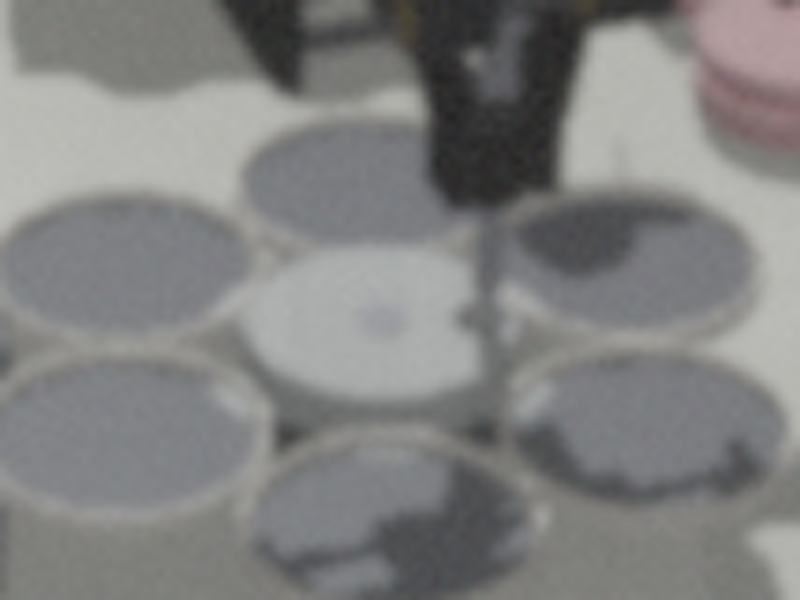

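The eye ring is at wrist (317,248), with the pin's foot just below it at about (318,257).

Run:
```python
from m import *
d=load('w7'); g=d['color']
cv2.imwrite('pics/c8.png',cv2.resize(g[225:285,278:358],(800,600),interpolation=cv2.INTER_CUBIC)[:,:,::-1])
print(plane(d,316.5,249,.101))
from scipy.spatial.transform import Rotation as Ro
s=monitor.get_state();R=Ro.from_rotvec(s['tool_rot']).as_matrix(); p=s['position']; print(p)
print([proj(d,p+R@o) for o in ([.0057,0,.0425],[.0027,0,.0425])])
```

```text
[0.59829356 0.14120293 0.101     ]
[0.60061296 0.13798776 0.15435343]
[(np.float64(318.9449782923146), np.float64(251.17419529917896)), (np.float64(318.94675502267415), np.float64(255.93243797853611))]
```

View pics/c8.png

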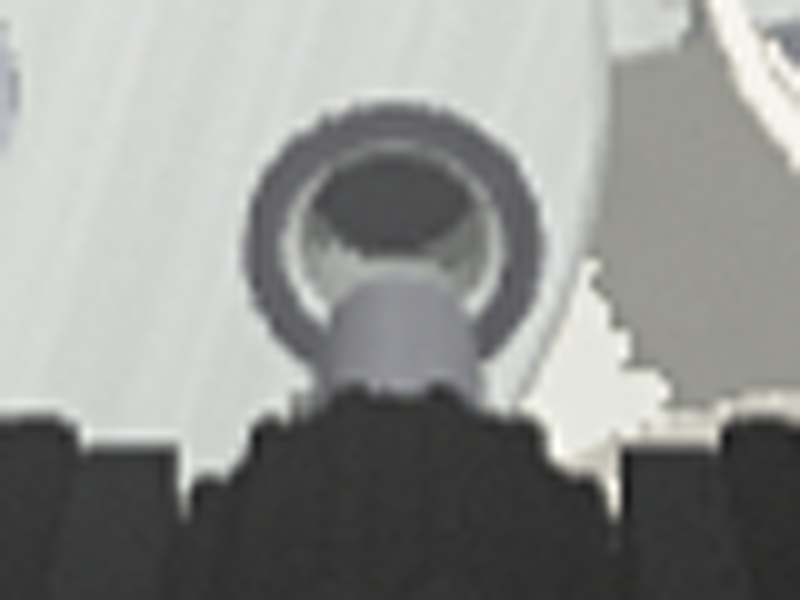

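```bash
python3 -m pendant '[[[0,0,0],[0.0016,0,0.006],1],[[0,0,0],[0,0,0.004],1],[[0,0,0],[0,0,0.004],1],[[0,0,0],[0,0,0],1]]'; python3 go.py 0.6001 0.1393 0.1245
```

```text
time: 8.62
position: [0.5992, 0.1404, 0.139]
tool_rot: [-1.921, -2.485, 0.001]
ft_force: [0.5, -0.4, 0.0]
grip_width: 0.245
t 8.625 p [0.5992 0.1404 0.139 ] F [ 0.46 -0.42  0.01] M [-0.03 -0.13  0.01] g 0.245 tz [-9.e-04 -2.e-04 -1.e+00] ty [ 0.968  0.252 -0.001] q [ 0.3   0.39 -0.72  1.63  0.27  1.23 -0.21]
tool shift [-0.0013  0.0006  0.0145]
```

```bash
python3 -m pendant '[[[0,0,0],[0,0,0.003],1],[[0,0,0],[0,0,0.003],1],[[0,0,0],[0,0,0.003],1],[[0,0,0],[0,0,0.002],1]]'; python3 go.py 0.6001 0.1393 0.1245
python3 -c "
from h import *
d=shot('wrist','w9')
cv2.imwrite('pics/c9.png',cv2.resize(d['color'][225:285,278:358],(800,600),interpolation=cv2.INTER_CUBIC)[:,:,::-1])"
```

```text
time: 9.12
position: [0.5995, 0.1405, 0.1282]
tool_rot: [-1.922, -2.485, 0.0]
ft_force: [-0.3, -0.9, -1.0]
grip_width: 0.245
t 9.125 p [0.5995 0.1405 0.1282] F [-0.27 -0.86 -0.96] M [-0.   -0.11 -0.03] g 0.245 tz [-3.e-04 -1.e-04 -1.e+00] ty [ 0.968  0.252 -0.   ] q [ 0.3   0.4  -0.72  1.64  0.28  1.21 -0.22]
tool shift [-0.0013  0.0003  0.0037]
```

View pics/c9.png

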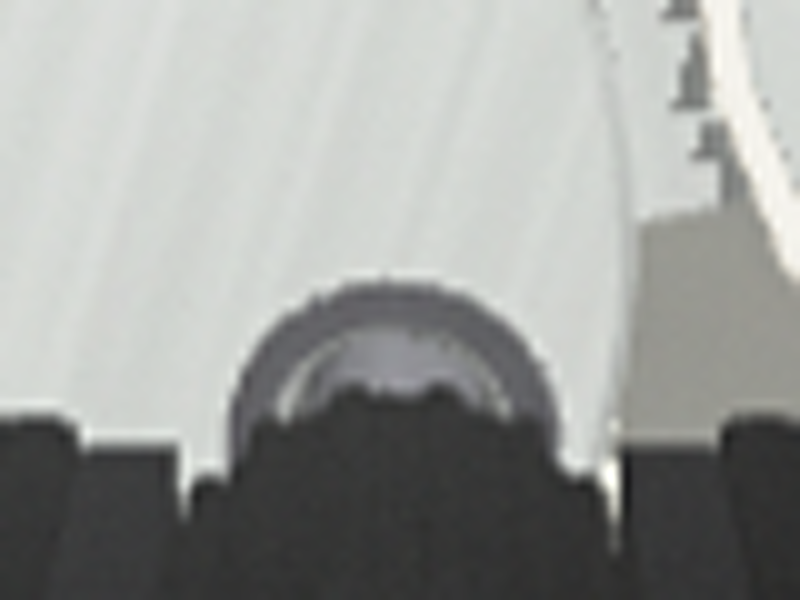

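The pin is inside the eye ring (c9, dark ring around shank at ~(317,262)), with no side load. Feeling for the plate now.

```bash
python3 -m pendant '[[[0,0,0],[0,0,0.001],1],[[0,0,0],[0,0,0.001],1],[[0,0,0],[0,0,0],1]]';python3 -m pendant '[[[0,0,0],[0,0,0.001],1],[[0,0,0],[0,0,0.001],1],[[0,0,0],[0,0,0],1]]'
```

```text
time: 9.55
position: [0.5995, 0.1405, 0.1265]
tool_rot: [-1.922, -2.485, 0.0]
ft_force: [-0.5, -0.7, -0.9]
grip_width: 0.242
time: 9.93
position: [0.5996, 0.1405, 0.1245]
tool_rot: [1.922, 2.485, 0.0]
ft_force: [-0.3, -0.5, 0.6]
grip_width: 0.248
```

```bash
python3 go.py
```

```text
t 9.925 p [0.5996 0.1405 0.1245] F [-0.25 -0.55  0.65] M [-0.1  -0.1  -0.04] g 0.248 tz [ 1.e-04 -0.e+00 -1.e+00] ty [0.968 0.252 0.   ] q [ 0.3   0.4  -0.72  1.64  0.28  1.2  -0.22]
```

Near contact; half-millimetre steps next.

```bash
for i in 1 ; do python3 -m pendant '[[[0,0,0],[0,0,0.0005],1],[[0,0,0],[0,0,0],1]]'|grep -E "pos|ft_"; python3 -m pendant '[[[0,0,0],[0,0,0.0005],1],[[0,0,0],[0,0,0],1]]'|grep -E "pos|ft_"; python3 -m pendant '[[[0,0,0],[0,0,0.0005],1],[[0,0,0],[0,0,0],1]]'|grep -E "pos|ft_";done
```

```text
position: [0.5997, 0.1405, 0.1244]
ft_force: [-0.5, -0.8, 2.4]
position: [0.5997, 0.1406, 0.1243]
ft_force: [-1.6, -1.4, 5.9]
position: [0.5998, 0.1406, 0.1243]
ft_force: [-2.2, -1.9, 8.1]
```

```bash
python3 - <<'E'
import numpy as np
r=34;f=np.radians(14.5);d=2.5/34
for k in range(36):
    a=k*d;b=a+d
    w=r*np.array([np.cos(b)-np.cos(a),np.sin(b)-np.sin(a)])
    print(k,round(b,3),'x %.1f y %.1f'%(w@[-np.sin(f),np.cos(f)],w@[np.cos(f),np.sin(f)]),end=' | ')
E
cat > chk.py <<'E'
from h import *
import sys
# stop (exit 1) if the press has vanished or a side load grew
s=monitor.get_state(); F=s['ft_force']; p=s['position']
a=np.arctan2(p[1]-.1409,p[0]-.566); r=np.hypot(p[1]-.1409,p[0]-.566)
er=np.array([np.cos(a),np.sin(a)]); et=np.array([-er[1],er[0]])
print('t%.2f z%.4f th%.3f r%.4f F %s rad %.1f tan %.1f'%(s['time'],p[2],a,r,np.round(F,1),F[:2]@er,F[:2]@et))
lo=float(sys.argv[1]) if len(sys.argv)>1 else 1.5
sys.exit(1 if F[2]<lo or F[2]>12 or np.hypot(F[0],F[1])>10 else 0)
E
python3 -m pendant '[[[0,0,0],[0,0,-0.0005],1],[[0,0,0],[0,0,0],1]]' >/dev/null; python3 chk.py
python3 -m pendant '[[[0,0,0],[0.0024,0.0006,0],1],[[0,0,0],[0.0025,0.0004,0],1]]' >/dev/null; python3 chk.py
```

```text
0 0.074 x 2.4 y 0.5 | 1 0.147 x 2.5 y 0.4 | 2 0.221 x 2.5 y 0.2 | 3 0.294 x 2.5 y -0.0 | 4 0.368 x 2.5 y -0.2 | 5 0.441 x 2.5 y -0.4 | 6 0.515 x 2.4 y -0.6 | 7 0.588 x 2.4 y -0.7 | 8 0.662 x 2.3 y -0.9 | 9 0.735 x 2.3 y -1.1 | 10 0.809 x 2.2 y -1.2 | 11 0.882 x 2.1 y -1.4 | 12 0.956 x 2.0 y -1.5 | 13 1.029 x 1.8 y -1.7 | 14 1.103 x 1.7 y -1.8 | 15 1.176 x 1.6 y -1.9 | 16 1.25 x 1.4 y -2.0 | 17 1.324 x 1.3 y -2.1 | 18 1.397 x 1.1 y -2.2 | 19 1.471 x 1.0 y -2.3 | 20 1.544 x 0.8 y -2.4 | 21 1.618 x 0.6 y -2.4 | 22 1.691 x 0.4 y -2.5 | 23 1.765 x 0.2 y -2.5 | 24 1.838 x 0.1 y -2.5 | 25 1.912 x -0.1 y -2.5 | 26 1.985 x -0.3 y -2.5 | 27 2.059 x -0.5 y -2.5 | 28 2.132 x -0.7 y -2.4 | 29 2.206 x -0.8 y -2.4 | 30 2.279 x -1.0 y -2.3 | 31 2.353 x -1.2 y -2.2 | 32 2.426 x -1.3 y -2.1 | 33 2.5 x -1.5 y -2.0 | 34 2.574 x -1.6 y -1.9 | 35 2.647 x -1.8 y -1.8 | t10.93 z0.1244 th-0.010 r0.0338 F [-1.8 -0.5  5.9] rad -1.8 tan -0.5
t11.18 z0.1243 th0.059 r0.0336 F [-2.6 -4.8  6.8] rad -2.8 tan -4.6
```

```bash
P="python3 -m pendant"
$P '[[[0,0,0],[0.0025,0.0002,-0.0003],1]]' >/dev/null; python3 chk.py && $P '[[[0,0,0],[0.0025,0,0],1]]' >/dev/null; python3 chk.py && $P '[[[0,0,0],[0.0025,-0.0002,0],1]]' >/dev/null; python3 chk.py && $P '[[[0,0,0],[0.0025,-0.0004,0],1]]' >/dev/null; python3 chk.py
```

```text
t11.30 z0.1242 th0.122 r0.0335 F [-1.8 -5.9  4.6] rad -2.5 tan -5.6
t11.43 z0.1241 th0.194 r0.0334 F [-0.4 -4.9  3.7] rad -1.3 tan -4.7
t11.55 z0.1240 th0.267 r0.0334 F [-0.  -4.1  4.3] rad -1.1 tan -4.0
t11.68 z0.1240 th0.364 r0.0335 F [ 0.4 -5.   3.4] rad -1.4 tan -4.8
```

```bash
P="python3 -m pendant"
$P '[[[0,0,0],[0.0024,-0.0006,0],1]]' >/dev/null; python3 chk.py && $P '[[[0,0,0],[0.0024,-0.0007,0],1]]' >/dev/null && python3 chk.py && $P '[[[0,0,0],[0.0023,-0.0009,0],1]]' >/dev/null && python3 chk.py && $P '[[[0,0,0],[0.0023,-0.0011,0],1]]' >/dev/null && python3 chk.py && $P '[[[0,0,0],[0.0022,-0.0012,0],1]]' >/dev/null && python3 chk.py && $P '[[[0,0,0],[0.0021,-0.0014,0],1]]' >/dev/null && python3 chk.py
```

```text
t11.80 z0.1239 th0.467 r0.0337 F [ 2.5 -4.5  2.2] rad 0.2 tan -5.1
t11.93 z0.1240 th0.564 r0.0341 F [ 4.3 -3.2  1.6] rad 1.9 tan -5.0
t12.05 z0.1241 th0.656 r0.0345 F [ 4.7 -2.9  0.9] rad 2.0 tan -5.2
```

```bash
P="python3 -m pendant"
$P '[[[0,0,0],[0,0,0],1],[[0,0,0],[0,0,0],1]]' >/dev/null; python3 chk.py; $P '[[[0,0,0],[0,0,0.0005],1],[[0,0,0],[0,0,0],1]]' >/dev/null; python3 chk.py; python3 go.py
```

```text
t12.30 z0.1241 th0.689 r0.0346 F [4.5 0.5 1.9] rad 3.8 tan -2.5
t12.55 z0.1240 th0.682 r0.0345 F [3.2 0.2 5.4] rad 2.6 tan -1.8
t 12.55 p [0.5928 0.1626 0.124 ] F [3.17 0.23 5.36] M [ 0.24 -1.03  0.02] g 0.242 tz [ 0.0012  0.0016 -1.    ] ty [0.968 0.252 0.002] q [ 0.27  0.4  -0.72  1.65  0.28  1.2  -0.26]
```

```bash
P="python3 -m pendant"
$P '[[[0,0,0],[0.0025,-0.0006,0],1]]' >/dev/null; python3 chk.py && $P '[[[0,0,0],[0.0022,-0.0012,0.0001],1]]' >/dev/null && python3 chk.py && $P '[[[0,0,0],[0.0021,-0.0014,0.0001],1]]' >/dev/null && python3 chk.py && $P '[[[0,0,0],[0.0020,-0.0015,0.0001],1]]' >/dev/null && python3 chk.py && $P '[[[0,0,0],[0.0018,-0.0017,0.0001],1]]' >/dev/null && python3 chk.py && $P '[[[0,0,0],[0.0017,-0.0018,0.0001],1]]' >/dev/null && python3 chk.py
```

```text
t12.68 z0.1239 th0.706 r0.0347 F [ 5.7 -1.2  4.2] rad 3.5 tan -4.7
t12.80 z0.1239 th0.738 r0.0347 F [ 7.8 -1.3  4. ] rad 4.9 tan -6.2
t12.93 z0.1239 th0.804 r0.0350 F [ 8.3 -1.2  2.5] rad 4.9 tan -6.8
t13.05 z0.1239 th0.882 r0.0353 F [ 7.7 -0.8  3.7] rad 4.2 tan -6.4
t13.18 z0.1238 th0.974 r0.0356 F [7.8 0.9 2.3] rad 5.1 tan -5.9
t13.30 z0.1234 th1.083 r0.0359 F [6.7 3.1 2.4] rad 5.9 tan -4.5
```

```bash
P="python3 -m pendant"
$P '[[[0,0,0],[0,0,0],1],[[0,0,0],[0,0,0],1]]' >/dev/null; python3 chk.py; $P '[[[0,0,0],[0,0,0.0005],1],[[0,0,0],[0,0,0],1]]' >/dev/null; python3 chk.py; python3 go.py
```

```text
t13.55 z0.1230 th1.130 r0.0362 F [4.6 4.6 3.2] rad 6.1 tan -2.3
t13.80 z0.1225 th1.130 r0.0362 F [4.8 3.1 1.9] rad 4.9 tan -3.0
t 13.8 p [0.5814 0.1736 0.1225] F [4.82 3.14 1.93] M [ 0.91 -1.23  0.06] g 0.243 tz [ 9.0e-04  3.3e-03 -1.0e+00] ty [0.967 0.253 0.002] q [ 0.26  0.39 -0.73  1.67  0.27  1.19 -0.28]
```

Force fades and z follows the command down 2 mm below the plate: the foot is entering the hole. Relieving the radial load and lowering in small steps.

```bash
P="python3 -m pendant"
$P '[[[0,0,0],[0.0005,0.0004,0],1],[[0,0,0],[0,0,0],1]]' >/dev/null; python3 chk.py; $P '[[[0,0,0],[0,0,0.0007],1],[[0,0,0],[0,0,0],1]]' >/dev/null; python3 chk.py;  $P '[[[0,0,0],[0,0,0.0007],1],[[0,0,0],[0,0,0],1]]' >/dev/null; python3 chk.py
```

```text
t14.05 z0.1224 th1.130 r0.0363 F [2.8 4.4 2.8] rad 5.2 tan -0.6
t14.30 z0.1216 th1.128 r0.0362 F [4.9 4.2 2.9] rad 5.9 tan -2.7
t14.55 z0.1210 th1.127 r0.0362 F [3.  3.1 2.8] rad 4.1 tan -1.4
```

```bash
P="python3 -m pendant"
$P '[[[0,0,0],[0.0003,0.0003,0.001],1],[[0,0,0],[0,0,0],1]]' >/dev/null; python3 chk.py -3 && $P '[[[0,0,0],[0,0,0.001],1],[[0,0,0],[0,0,0.001],1]]' >/dev/null; python3 chk.py -3 &&  $P '[[[0,0,0],[0,0,0.001],1],[[0,0,0],[0,0,0.001],1]]' >/dev/null; python3 chk.py -3
```

```text
t14.80 z0.1197 th1.121 r0.0361 F [4.3 3.3 1.8] rad 4.8 tan -2.5
t15.05 z0.1179 th1.117 r0.0361 F [4.5 3.8 2.3] rad 5.4 tan -2.3
t15.30 z0.1159 th1.114 r0.0360 F [4.7 3.3 2.5] rad 5.0 tan -2.7
```

```bash
P="python3 -m pendant"
$P '[[[0,0,0],[0.0002,0.0005,0.001],1],[[0,0,0],[0,0,0.001],1]]' >/dev/null; python3 chk.py -3 && $P '[[[0,0,0],[0,0,0.001],1],[[0,0,0],[0,0,0.001],1]]' >/dev/null; python3 chk.py -3 &&  $P '[[[0,0,0],[0,0,0.001],1],[[0,0,0],[0,0,0.001],1]]' >/dev/null; python3 chk.py -3 &&  $P '[[[0,0,0],[0,0,0.001],1],[[0,0,0],[0,0,0.001],1]]' >/dev/null; python3 chk.py -3
```

```text
t15.55 z0.1137 th1.106 r0.0360 F [2.8 3.4 2.1] rad 4.3 tan -1.0
t15.80 z0.1118 th1.101 r0.0359 F [3.1 3.2 2.2] rad 4.3 tan -1.4
t16.05 z0.1099 th1.099 r0.0358 F [4.1 3.4 2.1] rad 4.9 tan -2.1
t16.30 z0.1079 th1.095 r0.0357 F [3.8 3.5 2.7] rad 4.9 tan -1.8
```

```bash
P="python3 -m pendant"
$P '[[[0,0,0],[0.0002,0.0003,0.001],1],[[0,0,0],[0,0,0.001],1]]' >/dev/null; python3 chk.py -3 && $P '[[[0,0,0],[0,0,0.001],1],[[0,0,0],[0,0,0],1]]' >/dev/null; python3 chk.py -3 &&  $P '[[[0,0,0],[0,0,0.0005],1],[[0,0,0],[0,0,0],1]]' >/dev/null; python3 chk.py -3 &&  $P '[[[0,0,0],[0,0,0.0005],1],[[0,0,0],[0,0,0],1]]' >/dev/null; python3 chk.py -3
```

```text
t16.55 z0.1057 th1.094 r0.0358 F [2.9 3.3 0.9] rad 4.2 tan -1.1
t16.80 z0.1049 th1.092 r0.0357 F [2.5 2.8 3.3] rad 3.7 tan -0.9
t17.05 z0.1049 th1.092 r0.0358 F [1.8 3.3 4.7] rad 3.7 tan -0.0
t17.30 z0.1048 th1.090 r0.0357 F [0.3 2.  8.7] rad 2.0 tan 0.7
```

```bash
P="python3 -m pendant"
$P '[[[0,0,0],[0,0,0.0005],1],[[0,0,0],[0,0,0],1]]' >/dev/null; python3 chk.py -3; $P '[[[0,0,0],[0,0,-0.0012],1],[[0,0,0],[0,0,0],0.4],[[0,0,0],[0,0,0],0.2],[[0,0,0],[0,0,0],0.0],[[0,0,0],[0,0,0],0],[[0,0,0],[0,0,0],0]]'; python3 go.py
```

```text
t17.55 z0.1047 th1.089 r0.0358 F [ 0.3  1.  10.4] rad 1.0 tan 0.2
time: 18.3
position: [0.5824, 0.1727, 0.1044]
tool_rot: [-1.922, -2.485, 0.001]
ft_force: [-0.5, 0.1, -1.1]
grip_width: 0.492
t 18.3 p [0.5824 0.1727 0.1044] F [-0.55  0.13 -1.12] M [ 0.02 -0.08  0.02] g 0.492 tz [-5.e-04 -3.e-04 -1.e+00] ty [ 0.968  0.252 -0.001] q [ 0.25  0.41 -0.72  1.68  0.29  1.16 -0.29]
```

```bash
python3 -m pendant '[[[0,0,0],[0,0,-0.01],-0.3],[[0,0,0],[0,0,-0.03],-0.3],[[0,0,0],[0,0,-0.04],-0.3],[[0,0,0],[0,0,-0.04],-0.3],[[0,0,0],[-0.05,0,0],-0.3],[[0,0,0],[-0.05,0,0],-0.3],[[0,0,0],[-0.03,0,0],-0.3],[[0,0,0],[0,0,0],-0.3]]'; python3 go.py
python3 -c "
from h import *
shot('wrist','w20')
d=shot('side','si20'); e=shot('scene','s20'); 
a=cv2.resize(d['color'][100:205,275:415],(400,300),interpolation=cv2.INTER_CUBIC)
b=cv2.resize(e['color'][225:315,385:505],(400,300),interpolation=cv2.INTER_CUBIC)
cv2.imwrite('pics/c20.png',np.hstack([a,b])[:,:,::-1])"
```

```text
time: 19.3
position: [0.6161, 0.0431, 0.225]
tool_rot: [1.928, 2.479, -0.001]
ft_force: [-0.3, 0.3, -0.3]
grip_width: 0.655
t 19.3 p [0.6161 0.0431 0.225 ] F [-0.31  0.27 -0.27] M [ 0.04 -0.09 -0.03] g 0.655 tz [ 4.0e-04 -1.3e-03 -1.0e+00] ty [0.969 0.246 0.   ] q [ 0.44  0.32 -0.69  1.51  0.21  1.38 -0.02]
```

View pics/w20.png

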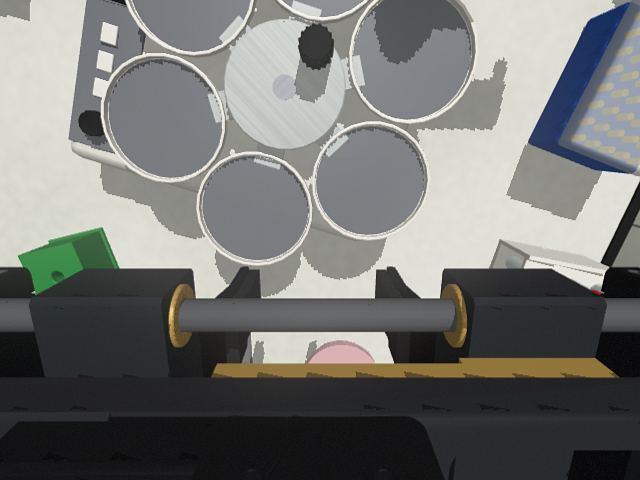

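View pics/c20.png

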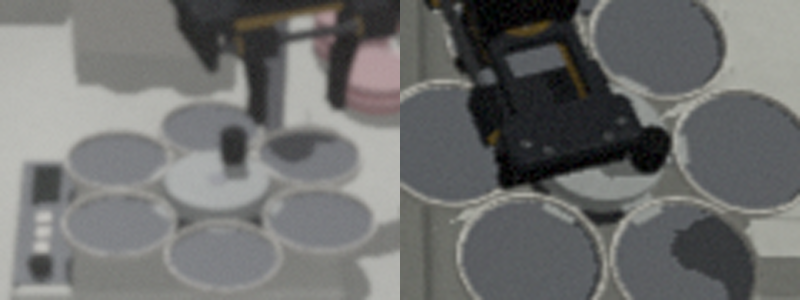

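The knob stands upright at wrist (316,46) on the hub. Checking its height and the whole scene.

Run:
```python
from m import *
d=load('w20'); C=cloud(d)
print('top z',np.round(C[30:50:4,310:324:4,2],4)); print('hub',np.round([C[110,285],C[60,260]],4))
s=load('side20') if 0 else load('si20')
K=cloud(s); m=(K[...,2]>.104)&(np.hypot(K[...,0]-.581,K[...,1]-.173)<.016)
v,u=np.nonzero(m); print(u.min(),u.max(),v.min(),v.max(), np.percentile(K[m][:,2],[1,50,99]))
for z in (.101,.131): print(proj(s,[.5815,.1735,z]))
cv2.imwrite('pics/c21.png',cv2.resize(s['color'][130:180,330:390],(720,600),interpolation=cv2.INTER_CUBIC)[:,:,::-1])
```

```text
top z [[0.1316 0.1296 0.1316 0.1304]
 [0.131  0.1288 0.1301 0.1293]
 [0.1298 0.1306 0.1312 0.1301]
 [0.1301 0.13   0.1311 0.1311]
 [0.1303 0.1311 0.1315 0.131 ]]
hub [[0.5689 0.1272 0.1003]
 [0.5434 0.1565 0.101 ]]
352 361 144 156 [0.1040694  0.12160685 0.13087824]
(np.float64(355.7663922296467), np.float64(154.19612344565357))
(np.float64(356.08512354786484), np.float64(144.08692882057437))
```

View pics/c21.png

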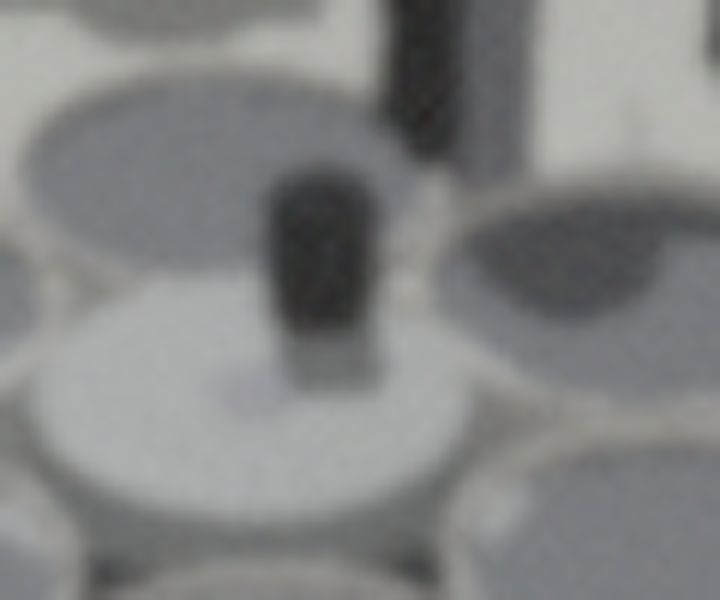

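View pics/s20.png

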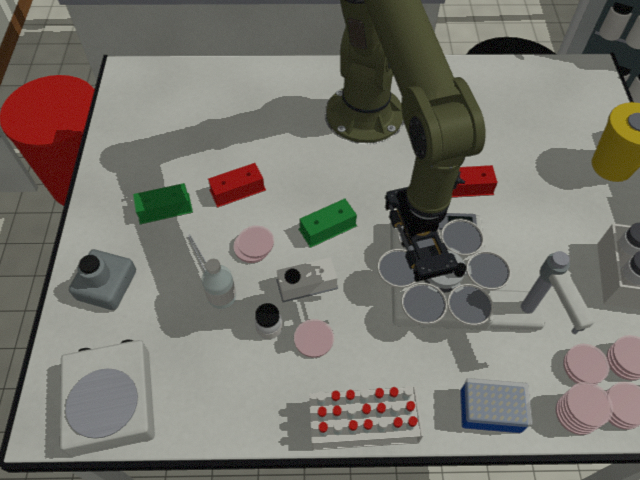

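The knob's top is at 0.1305 m and the hub's at 0.1005 m. That leaves exactly the 30 mm knob above the hub, so the shoulder is seated. The grey patch below the knob is its shadow. The bystanders and the stop pin are where they were, so I'm handing in.

```bash
python3 -c "
from bench import order
print(order.close_job())"
```

```text
the job is handed in; nothing more can be done
None
```

The carousel is coupled to its drive: the slim-knob pin is fully home through the hub's eye and the hidden hole. The job was handed in at about 19.5 s of the 64 s allowed.

**What I did:** I took the pin out of the white stand, put it through the eye and found the drive plate by light contact. I then turned the carousel about 1.1 rad anticlockwise until the pin dropped, and pushed it down until the shoulder met the hub. Then I let go and backed away.

**Forces:** The downward press was mostly 2 to 7 N while feeling and reached about 10 N at seating. Sideways force stayed below about 9 N.

**Last checks:** The knob's top measured about 0.1305 m against about 0.1005 m for the hub, which matches the 30 mm knob sitting on it. In the final pictures the robot touched nothing, and the stop pin and the other things looked unmoved.

**Disagreements:**
- The cameras disagreed by 2 to 3 mm on the hub and eye, so I lined the pin up with the eye in the wrist picture.
- My estimate of the hub's centre was about 2.5 mm off. That put 4 to 6 N of sideways load on the pin during the turn and drop, and I mostly relieved it before letting go.

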